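Lay up the drip-coffee set on its tray

ROBOT

A 7-joint arm with a two-finger parallel gripper is mounted at the origin on a cart in front of the work surface, level with it; the furniture and walls round the work are solid. World frame = base frame: x ahead of the robot, y to its left, z up, the work surface at z = 0. Lengths are in mm, angles in rad, forces in N, time in s.
With the tool pointing down it reaches from about 400 to 875 mm from the base axis. Payload 4.4 kg.
Tool frame: the origin (TCP) lies on the centre line of the jaws, within the pads' length; the fingertips stand 11 mm ahead of it and the grasp point (between the pads) lies 8 mm behind it (ctrl.tips_ahead is the distance from the TCP to the fingertips, in mm); z points along the fingers, y is the line along which they close (so a half turn about z gives the same grasp; the last joint's range is limited). The gripper opens to 85 mm and grips with 20 to 120 N. Pads are 22 mm wide; open, the fingers measure 114 mm over their backs; the gripper's body (76 mm by 85 mm) begins 54 mm behind the grasp point. The pads swing forward as they close: fully open they stand 13 mm farther back than shut.
Start: joints at [-1.26, 0.628, 0.038, 1.517, -0.027, 0.996, -0.02], TCP at [239.143, 604.424, 242.313] pointing down, gripper open.
Joint ranges: [-3.06, 3.06], [-0.37, 2.12], [-1.25, 1.32], [0.18, 2.47], [-1.1, 4.24], [0.23, 1.98], [-2.94, 2.94]. Speed limits (rad/s): [2.57, 2.57, 3.14, 3.14, 3.14, 3.14, 3.14].

INTERFACE

Orientations are given as [roll, pitch, yaw] about the fixed x, y, z axes, in that order (R = Rz(yaw) Ry(pitch) Rx(roll)).
In Python, from cell import ctrl, eyes, job gives the robot as it stands. The module is installed in compiled form; this text tells all that it offers.
- The arm moves only by the tool carry_out, never from a script. Its argument "moves" is a list of rows, each an object of numbers: "tx", "ty", "tz": the shift along the tool's x, y, z as a fraction of full scale; "twist": the turn about the tool's z as a fraction of full scale; "fingers": the opening, from 0 (shut) to 1 (fully open). In form: [{"tx": .., "ty": .., "tz": .., "twist": .., "fingers": ..}, ...]. A call has 1 to 12 rows; each row shifts and turns the commanded pose from where the row before left it, along the tool's axes as they then stand; what a row does not reach is not made up. Full scale, the value 1, is 0.3 m for a shift and pi rad for a turn. A row lasts 1/8 s, in which the tool goes at most 62.5 mm and 10.7 degrees, less where a joint would pass 70% of its speed; a pose out of reach is approached as far as the arm can. A call with a number of a shift or a turn outside -1 to 1 is refused whole. A call with a gripper value outside its range is refused whole. The fingers move at their own pace and stop on an object; the grip force is fixed at half the most. Time passes only in rows, so rows that do not move let the fingers close. It gives the time, the measured TCP pose, the force, the opening and the grip force at its end, in the units of the state.
- ctrl.read_state(): the state, without advancing time (a new reading comes with each control period).
- eyes.get_image(name): name is "scene" or "top" or "wrist"; returns a dict with "color" (384x512x3 uint8, blue, green, red), "fovy" (degrees; the focal length in pixels is half the picture's height over the tangent of half this angle, whatever the lens; pixels are square), "cx", "cy" (the principal point, pixels), "world_from_camera" (4x4, takes a point from camera to world coordinates). Camera axes: x right, y up, looking along -z (the intrinsics and any distortion apply to the point x, -y, -z); pixel columns grow to the right and rows downward; lengths in mm; the calibration is good to about 2 mm. A picture is of the moment at which its call begins. There is no depth.
- job.finish_job(): hands the job in; it is judged then, once.
The state is a dict: "clock": time; "qpos": joint angles; "qd": joint speeds; "tau": joint torques, N m; "eef_pos": TCP position; "tool_rot": TCP orientation; "force": force on the tool from outside, world axes, zero at the start; "torque": the same for the moment, N m; "width": finger opening in mm; "gripper_force": force on a finger pad.
Only numpy, scipy, OpenCV 4.12 (cv2) and the standard library are available. Lean on these libraries where they do the work, as an engineer would, in place of code of your own. Each camera call takes 0.05 s, during which the arm holds its last target. There are 200 camera calls.

TASK

The washed parts of the small drip-coffee set are standing about the worktop: put the set together on the round wooden tray from the bottom up, one part after another - first stand the green tumbler inside the tray's large ring, then seat the steel brewer on the tumbler's mouth, then lower the press with the black knob right down into the brewer, and last cap the brewer with its lid. The little white milk pot belongs in the tray's small ring, whenever you like. Set each part down gently (the tumbler is glass), leave all of it upright and seated, and do not disturb the blue and white mug or the red kitchen timer.

Things in the scene. Friction and masses are not known exactly. Their poses are not given: they have to be found in the camera images.
- tray: round beech serving tray, 254 mm across, fixed to the worktop. Origin: centre of its underside; z up; its x axis runs from the large ring to the small ring. Floor 9 mm above the worktop, raised edge up to 21 mm
- large_ring (a point): point on the tray's floor at the centre of the large raised ring (dark wood, cork inside; bore 76 mm, 4 mm high), the place of the tumbler; 58 mm from the tray's centre along its -x
- small_ring (a point): point on the tray's floor at the centre of the small raised ring (dark wood, black rubber inside; bore 56 mm, 4 mm high), the place of the milk pot; 66 mm from the tray's centre along its +x, 124 mm from the large ring's centre
- tumbler: loose green glass tumbler, open at the top, 85 mm tall, 56 mm across the foot widening to 66 mm at the rim; mouth 60 mm wide. Origin: centre of its underside, z up; stands upright. About 0.2 kg
- brewer: loose steel brewer, an open cup on a saucer-like plate, 55 mm tall, upright. Origin: centre of its underside, z up. Foot 44 mm wide, 54 mm at 6 mm height; plate 88 mm wide, 6 to 9 mm up; cup (grip here) 60 mm outside, 62 at the lip, 55 inside, floor at 9 mm, rim at 55 mm. Seated: foot in the tumbler's mouth, plate on its rim, origin 79 mm above the tumbler's. About 0.12 kg
- press: loose press: perforated steel disc 48 mm across and 3 mm thick, upright stem 8 mm across, black knob 14 mm across from 50 to 64 mm height. Origin: centre of the disc's underside, z up; stands upright. In place the disc lies on the brewer's floor (origin 9 mm above the brewer's) and the knob stands clear of the brewer's rim, 4 to 18 mm above it; fingers that reach lower have little room to open. About 0.05 kg
- lid: loose steel lid, 48 mm tall, upright: tapered collar below (43 mm wide, 47 mm at 5 mm height) that fits into the brewer, flange 68 mm wide from 5 to 8 mm height that rests on the brewer's rim, hollow dome to 31 mm, black knob 18 mm wide from 35 to 48 mm height. Origin: centre of its underside, z up. In place its origin is 50 mm above the brewer's. About 0.06 kg
- milk_pot: loose small white porcelain pot without handle, thin blue line near the rim, open at the top, 50 mm tall, 45 mm across the foot widening evenly to 52 mm at the rim. Origin: centre of its underside, z up; stands upright. About 0.12 kg
- mug: bystander: loose blue and white mug, 102 mm tall, about 80 mm across plus a handle. Origin: centre of its underside. To be left alone
- kitchen_timer: bystander: loose red and cream kitchen timer, 63 mm wide and tall. Origin: centre of its underside. To be left alone
There are look-alikes about, which are no part of the job. What is shaped like the press but turquoise is not meant. What is shaped like the milk_pot but orange is not meant.

How it is judged:
By the outcome, as a careful person would: the job done as asked, in the order asked, and still so for the second after the job is handed in, with the robot touching nothing.
It also fails if it takes over 139 s, if anything falls off the work surface, if the arm or the gripper's body presses on something with over 40 N, if the wrist force passes 120 N, or if a joint passes its speed limit or range.

## Working session

There is one attempt and no reset: what is moved stays moved. The work goes in short steps, Python scripts to look and compute and a tool call to move; the robot and the scene stay as the last step left them, time stands still between calls to the robot, and variables do not carry over. Pictures are saved under pics/ and viewed, at most 18 in all, crops included, and the job is handed in when it is done.

Besides the shell and the picture viewer there is one more tool, called after "Request:" by a JSON object that holds its "api" and its "payload". carry_out: Moves the arm, as the interface text tells. Its arguments: {"type":"object","properties":{"moves":{"type":"array","items":{"type":"object","properties":{"tx":{"type":"number","minimum":-1,"maximum":1},"ty":{"type":"number","minimum":-1,"maximum":1},"tz":{"type":"number","minimum":-1,"maximum":1},"twist":{"type":"number","minimum":-1,"maximum":1},"fingers":{"type":"number"}}}}},"required":["moves"]}

```bash
mkdir -p pics
cat > h.py <<'E'
import numpy as np, cv2
from cell import ctrl, eyes, job
def grab(n,f=None):
    im=eyes.get_image(n)
    if f: cv2.imwrite('pics/'+f,im['color'])
    return im
def ray(im,u,v):
    f=192/np.tan(np.radians(im['fovy'])/2); M=np.array(im['world_from_camera'])
    d=np.array([(u-im['cx'])/f,-(v-im['cy'])/f,-1]); return M[:3,3],M[:3,:3]@d
def onz(im,u,v,z):
    o,d=ray(im,u,v); return o+d*(z-o[2])/d[2]
def proj(im,p):
    f=192/np.tan(np.radians(im['fovy'])/2); M=np.array(im['world_from_camera'])
    c=M[:3,:3].T@(np.array(p,float)-M[:3,3]); return im['cx']-f*c[0]/c[2], im['cy']+f*c[1]/c[2]
E
python3 - <<'E'
from h import *
a=grab('top','top1.png');b=grab('scene','scene1.png')
for i in(a,b): print(i['fovy'],i['cx'],i['cy'],np.round(i['world_from_camera'],3).tolist(),[k for k in i])
s=ctrl.read_state();print(s,ctrl.tips_ahead)
E
```

```text
48.49724557199424 257.49084193242743 192.57152302099317 [[-0.026, 0.99, -0.137, 414.238], [-0.999, -0.029, -0.026, -50.039], [-0.029, 0.136, 0.99, 1161.278], [0.0, 0.0, 0.0, 1.0]] ['color', 'fovy', 'cx', 'cy', 'world_from_camera']
46.64938197619407 256.86284388726426 190.75073722591847 [[-0.184, 0.424, -0.887, -563.576], [-0.983, -0.092, 0.16, 168.958], [-0.014, 0.901, 0.434, 602.541], [0.0, 0.0, 0.0, 1.0]] ['color', 'fovy', 'cx', 'cy', 'world_from_camera']
{'clock': 0.1, 'qpos': array([-1.25980509,  0.62925798,  0.03847593,  1.51824372, -0.02705963,
        0.99626507, -0.02002388]), 'qd': array([ 3.58133738e-04, -4.44871901e-04, -1.06356477e-04, -3.90712362e-03,
        5.22135264e-05,  1.94252087e-03,  7.14376288e-04]), 'tau': array([ 3.22218453e-03, -5.64542663e+01,  1.23088472e+00, -1.93974727e+01,
        1.14060624e-02,  5.43697694e-03,  4.08507958e-06]), 'eef_pos': array([238.94165118, 603.93315809, 241.4865143 ]), 'tool_rot': array([-3.13993672e+00, -1.56202282e-05,  2.76472041e+00]), 'force': array([-0.33548148,  0.14038486,  0.43187822]), 'torque': array([-0.04816207, -0.02405532, -0.00275639]), 'gripper_force': 0.0, 'width': 85.33611427407094} 11.0
```

View pics/top1.png

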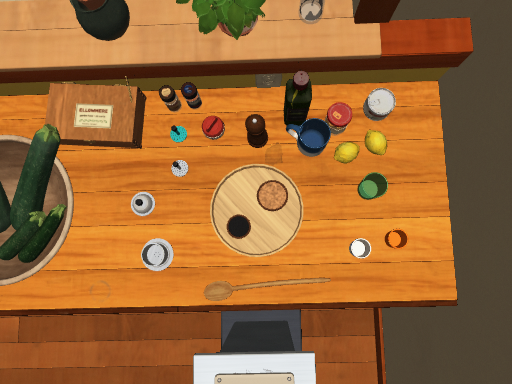

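View pics/scene1.png

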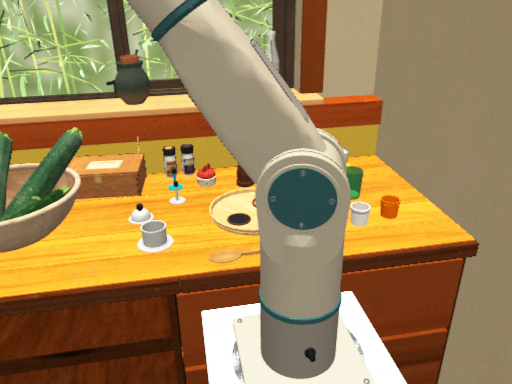

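The top view shows the tray at (256,210), with the large ring at (272,195) and the small ring at (238,227). The tumbler is at (373,186), brewer (157,255), press (180,168), lid (143,204) and milk pot (360,248). The bystanders and look-alikes are the mug (314,136), timer (213,127), turquoise press (178,133) and orange pot (396,240).

Run:
```python
from h import *
im=grab('top');w=grab('wrist','wrist1.png')
P={'large':(272,195,13),'small':(238,227,13),'tray':(256.5,210,21),'tumbler_rim':(373,185.5,85),'brewer_rim':(156.5,254.5,55),'plate':(157,255,9),'press_disc':(180,168.5,3),'lid_flange':(143,204.5,8),'lidknob':(139.5,203,48),'pot_rim':(360.5,247.5,50),'mug':(314,135,102),'timer':(213,127,40),'turq':(178,133,3),'orange':(397,239,50),'peppermill':(257,118,100),'bottle':(301,78,250),'greyjar':(380,102,60),'base':(255,370,0)}
for k,(u,v,z) in P.items(): print(k,np.round(onz(im,u,v,z)[:2]))
print(np.round(w['world_from_camera'],3).tolist(),w['fovy'],w['cx'],w['cy'])
hsv=cv2.cvtColor(im['color'],cv2.COLOR_BGR2HSV)
print(proj(im,(239,604,241)))
s=ctrl.read_state();print(s['eef_pos'],s['tool_rot'])
```

```text
large [565. -60.]
small [480.  35.]
tray [524. -17.]
tumbler_rim [ 572. -315.]
brewer_rim [413. 244.]
plate [411. 255.]
press_disc [648. 194.]
lid_flange [549. 295.]
lidknob [549. 292.]
pot_rim [ 417. -282.]
mug [ 704. -170.]
timer [752.  96.]
turq [750. 199.]
orange [ 436. -377.]
peppermill [754. -26.]
bottle [ 795. -130.]
greyjar [ 800. -354.]
base [108.  -2.]
[[0.369, -0.892, -0.262, 172.689], [0.93, 0.353, 0.106, 630.555], [-0.002, -0.283, 0.959, 373.296], [0.0, 0.0, 0.0, 1.0]] 71.87598809916258 257.2032749297506 186.70624579501157
(np.float64(-35.72345367824158), np.float64(342.3009174968678))
[239.02858627 604.07878204 241.74095226] [-3.14044837e+00  7.09662774e-06  2.76474457e+00]
```

View pics/wrist1.png

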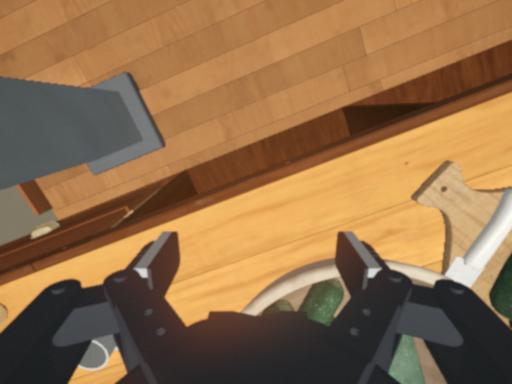

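The wrist camera sees the bowl and the left edge of the worktop, with the open fingers at rows 235-380. The measured ring spacing is 127 mm against the stated 124 mm, which is close enough to set out. I'll turn the tool to yaw 90° so that tx=dy, ty=dx and tz=-dz, then go to the tumbler.

Request:
{"api": "carry_out", "payload": {"moves": [{"twist":0.0475},{"twist":0.0475},{"twist":0.0475},{"twist":0.0475},{"twist":0.0475},{"twist":0.0475},{"twist":0.0475},{"twist":0.0475},{"tx":-0.08,"ty":0.03},{"tx":-0.15,"ty":0.055},{"tx":-0.15,"ty":0.055},{"tx":-0.15,"ty":0.055}]}}

```text
validation failed for argument at $.mo...
```

Request:
{"api": "carry_out", "payload": {"moves": [{"tx":-0.15,"ty":0.055},{"tx":-0.15,"ty":0.055},{"tx":-0.15,"ty":0.055},{"tx":-0.15,"ty":0.055},{"tx":-0.15,"ty":0.055},{"tx":-0.15,"ty":0.055},{"tx":-0.15,"ty":0.055},{"tx":-0.15,"ty":0.055},{"tx":-0.15,"ty":0.055},{"tx":-0.15,"ty":0.055},{"tx":-0.1,"ty":0.035},{}]}}

```text
validation failed for argument at $.mo...
```

Request:
{"api": "carry_out", "payload": {"moves": [{"tx":0,"ty":0,"tz":0,"twist":0.0475,"fingers":1},{"tx":0,"ty":0,"tz":0,"twist":0.0475,"fingers":1},{"tx":0,"ty":0,"tz":0,"twist":0.0475,"fingers":1},{"tx":0,"ty":0,"tz":0,"twist":0.0475,"fingers":1},{"tx":0,"ty":0,"tz":0,"twist":0.0475,"fingers":1},{"tx":0,"ty":0,"tz":0,"twist":0.0475,"fingers":1},{"tx":0,"ty":0,"tz":0,"twist":0.0475,"fingers":1},{"tx":0,"ty":0,"tz":0,"twist":0.0475,"fingers":1},{"tx":-0.08,"ty":0.03,"tz":0,"twist":0,"fingers":1},{"tx":-0.15,"ty":0.055,"tz":0,"twist":0,"fingers":1},{"tx":-0.15,"ty":0.055,"tz":0,"twist":0,"fingers":1},{"tx":-0.15,"ty":0.055,"tz":0,"twist":0,"fingers":1}]}}

```text
clock: 1.7
eef_pos: [298.0, 443.9, 242.2]
tool_rot: [3.141, 0.0, 1.571]
force: [-0.2, -0.6, 0.0]
width: 85.4
gripper_force: 0.0
```

Request:
{"api": "carry_out", "payload": {"moves": [{"tx":-0.19,"ty":0.07,"tz":0,"twist":0,"fingers":1},{"tx":-0.2,"ty":0.07,"tz":0,"twist":0,"fingers":1},{"tx":-0.2,"ty":0.07,"tz":0,"twist":0,"fingers":1},{"tx":-0.2,"ty":0.07,"tz":0,"twist":0,"fingers":1},{"tx":-0.2,"ty":0.07,"tz":0,"twist":0,"fingers":1},{"tx":-0.2,"ty":0.07,"tz":0,"twist":0,"fingers":1},{"tx":-0.2,"ty":0.08,"tz":0,"twist":0,"fingers":1},{"tx":-0.2,"ty":0.08,"tz":0,"twist":0,"fingers":1},{"tx":-0.2,"ty":0.08,"tz":0,"twist":0,"fingers":1},{"tx":-0.2,"ty":0.08,"tz":0,"twist":0,"fingers":1},{"tx":-0.2,"ty":0.09,"tz":0,"twist":0,"fingers":1},{"tx":-0.2,"ty":0.09,"tz":0,"twist":0,"fingers":1}]}}

```text
clock: 3.2
eef_pos: [566.9, -254.3, 242.2]
tool_rot: [3.141, -0.001, 1.571]
force: [1.4, 0.5, 0.2]
width: 85.6
gripper_force: 0.0
```

Request:
{"api": "carry_out", "payload": {"moves": [{"tx":-0.14,"ty":0.06,"tz":0,"twist":0,"fingers":1},{"tx":0,"ty":0,"tz":0,"twist":0,"fingers":1}]}}

```text
clock: 3.45
eef_pos: [583.7, -299.3, 241.7]
tool_rot: [-3.141, 0.003, 1.566]
force: [0.1, 0.1, 0.3]
width: 85.6
gripper_force: 0.0
```

Run:
```python
from h import *
w=grab('wrist','w2.png');print(ctrl.read_state()['eef_pos'],np.round(w['world_from_camera'],3).tolist())
print(proj(w,(572,-315,85)))
```

```text
[ 583.55427108 -296.17671301  241.49535233] [[1.0, 0.005, 0.002, 584.519], [-0.006, 0.958, 0.286, -227.132], [-0.0, -0.286, 0.958, 373.123], [0.0, 0.0, 0.0, 1.0]]
(np.float64(246.74289580032013), np.float64(188.4560505471657))
```

View pics/w2.png

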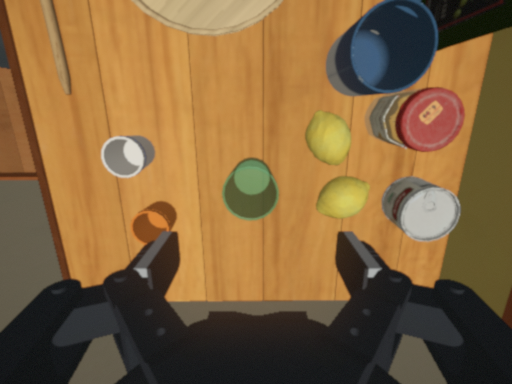

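The wrist view shows the tumbler rim centred at about (250,192), the milk pot's rim at (123,157), and the orange pot at (151,226). The lemons stay clear of the fingers.

```bash
cat >> h.py <<'E'
def blob(im,lo,hi,at=None,minA=60):
    m=cv2.inRange(cv2.cvtColor(im['color'],cv2.COLOR_BGR2HSV),np.array(lo),np.array(hi))
    out=[]
    for c in cv2.findContours(m,cv2.RETR_EXTERNAL,cv2.CHAIN_APPROX_NONE)[0]:
        if cv2.contourArea(c)>minA:
            (u,v),r=cv2.minEnclosingCircle(c); x,y,w,h=cv2.boundingRect(c); out.append((round(u,1),round(v,1),round(r,1),x,y,w,h,cv2.contourArea(c)))
    return out
E
python3 - <<'E'
from h import *
w=grab('wrist')
for b in blob(w,(45,60,20),(90,255,255)): print('green',b)
for b in blob(w,(0,0,150),(180,60,255)): print('white',b)
for u,v,z in((250,192,85),(222,192,85),(278,192,85),(250,220,85),(123,156.5,50),(102,156.5,50),(145,156.5,50)): print(np.round(onz(w,u,v,z),1))
E
```

```text
green (252.0, 180.5, 21.1, 231, 163, 43, 34, 889.5)
white (430.0, 217.5, 30.8, 401, 191, 58, 53, 2112.0)
white (123.0, 159.0, 22.5, 102, 139, 43, 41, 1314.5)
[ 575.5 -315.6   85. ]
[ 543.5 -315.5   85. ]
[ 607.4 -315.7   85. ]
[ 575.1 -350.2   85. ]
[ 418.5 -280.4   50. ]
[ 392.6 -280.3   50. ]
[ 445.6 -280.5   50. ]
```

Request:
{"api": "carry_out", "payload": {"moves": [{"tx":-0.066,"ty":-0.028,"tz":0,"twist":0,"fingers":1},{"tx":0,"ty":0,"tz":0.12,"twist":0,"fingers":1},{"tx":0,"ty":0,"tz":0.15,"twist":0,"fingers":1},{"tx":0,"ty":0,"tz":0.15,"twist":0,"fingers":1},{"tx":0,"ty":0,"tz":0.12,"twist":0,"fingers":1},{"tx":0,"ty":0,"tz":0.06,"twist":0,"fingers":1},{"tx":0,"ty":0,"tz":0.04,"twist":0,"fingers":1},{"tx":0,"ty":0,"tz":0,"twist":0,"fingers":1}]}}

```text
clock: 4.55
eef_pos: [575.8, -314.5, 50.5]
tool_rot: [3.142, 0.0, 1.571]
force: [0.0, 0.0, -0.1]
width: 85.5
gripper_force: 0.0
```

Request:
{"api": "carry_out", "payload": {"moves": [{"tx":0,"ty":0,"tz":0,"twist":0,"fingers":0.85},{"tx":0,"ty":0,"tz":0,"twist":0,"fingers":0.8},{"tx":0,"ty":0,"tz":0,"twist":0,"fingers":0.7},{"tx":0,"ty":0,"tz":0,"twist":0,"fingers":0.6},{"tx":0,"ty":0,"tz":0,"twist":0,"fingers":0.6},{"tx":0,"ty":0,"tz":0,"twist":0,"fingers":0.6}]}}

```text
clock: 5.3
eef_pos: [576.2, -314.8, 51.7]
tool_rot: [3.14, 0.001, 1.571]
force: [-2.1, 0.4, 6.0]
width: 62.8
gripper_force: 64.3
```

Request:
{"api": "carry_out", "payload": {"moves": [{"tx":0,"ty":0,"tz":-0.05,"twist":0,"fingers":0.6},{"tx":0,"ty":0,"tz":-0.1,"twist":0,"fingers":0.6},{"tx":0.05,"ty":0,"tz":-0.05,"twist":0,"fingers":0.6},{"tx":0.1,"ty":0,"tz":0,"twist":0,"fingers":0.6},{"tx":0.15,"ty":-0.01,"tz":0,"twist":0,"fingers":0.6},{"tx":0.15,"ty":-0.01,"tz":0,"twist":0,"fingers":0.6},{"tx":0.15,"ty":-0.01,"tz":0,"twist":0,"fingers":0.6},{"tx":0.15,"ty":-0.007,"tz":0,"twist":0,"fingers":0.6},{"tx":0.07,"ty":0,"tz":0,"twist":0,"fingers":0.6},{"tx":0.033,"ty":0,"tz":0,"twist":0,"fingers":0.6},{"tx":0,"ty":0,"tz":0,"twist":0,"fingers":0.6}]}}

```text
clock: 6.68
eef_pos: [564.6, -57.8, 110.4]
tool_rot: [3.142, -0.0, 1.572]
force: [-0.5, -1.0, -2.1]
width: 63.1
gripper_force: 66.1
```

Run:
```python
from h import *
w=grab('wrist');t=grab('top');cv2.imwrite('pics/w3.png',np.hstack([w['color'][120:384,100:420],cv2.resize(t['color'][145:277,190:350],None,fx=2,fy=2)]));s=ctrl.read_state();print(s['eef_pos'],s['width'])
print(proj(t,(565,-60,13)),proj(w,(565,-60,13)))
```

```text
[564.60929239 -59.86193053 110.48874378] 62.64972193223924
(np.float64(272.176583618929), np.float64(194.88720324646374)) (np.float64(257.26305466331934), np.float64(193.54494598127903))
```

View pics/w3.png

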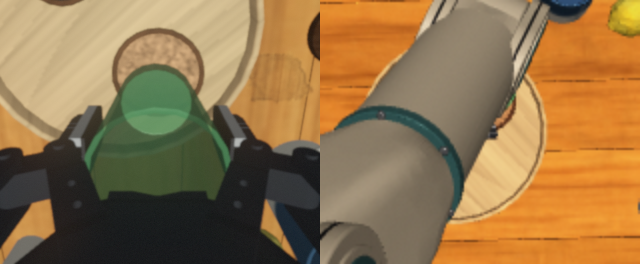

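The ring appears at (258,192) in the wrist view and is predicted at (257,193.5), so the two agree. Lowering.

Request:
{"api": "carry_out", "payload": {"moves": [{"tx":0,"ty":0,"tz":0.06,"twist":0,"fingers":0.6},{"tx":0,"ty":0,"tz":0.06,"twist":0,"fingers":0.6},{"tx":0,"ty":0,"tz":0.02,"twist":0,"fingers":0.6},{"tx":0,"ty":0,"tz":0.01,"twist":0,"fingers":0.6},{"tx":0,"ty":0,"tz":0.006,"twist":0,"fingers":0.6},{"tx":0,"ty":0,"tz":0.006,"twist":0,"fingers":0.6},{"tx":0,"ty":0,"tz":0.003,"twist":0,"fingers":0.6},{"tx":0,"ty":0,"tz":0,"twist":0,"fingers":0.6}]}}

```text
clock: 7.78
eef_pos: [564.7, -58.4, 60.9]
tool_rot: [3.141, 0.0, 1.571]
force: [-0.1, -0.4, -2.2]
width: 62.5
gripper_force: 66.1
```

Request:
{"api": "carry_out", "payload": {"moves": [{"tx":0,"ty":0,"tz":0.003,"twist":0,"fingers":0.6},{"tx":0,"ty":0,"tz":0.002,"twist":0,"fingers":0.6},{"tx":0,"ty":0,"tz":0,"twist":0,"fingers":0.6}]}}

```text
clock: 8.15
eef_pos: [564.7, -58.4, 60.7]
tool_rot: [3.141, -0.001, 1.571]
force: [-3.9, 1.7, 9.5]
width: 62.6
gripper_force: 66.3
```

Request:
{"api": "carry_out", "payload": {"moves": [{"tx":0,"ty":0,"tz":0,"twist":0,"fingers":0.85},{"tx":0,"ty":0,"tz":0,"twist":0,"fingers":1},{"tx":0,"ty":0,"tz":0,"twist":0,"fingers":1},{"tx":0,"ty":0,"tz":-0.06,"twist":0,"fingers":1},{"tx":0,"ty":0,"tz":-0.15,"twist":0,"fingers":1},{"tx":0,"ty":0,"tz":-0.15,"twist":0,"fingers":1},{"tx":-0.1,"ty":-0.06,"tz":0,"twist":0,"fingers":1},{"tx":-0.15,"ty":-0.1,"tz":0,"twist":0,"fingers":1},{"tx":-0.15,"ty":-0.1,"tz":0,"twist":0,"fingers":1},{"tx":-0.15,"ty":-0.1,"tz":0,"twist":0,"fingers":1},{"tx":-0.15,"ty":-0.1,"tz":0,"twist":0,"fingers":1},{"tx":-0.045,"ty":-0.027,"tz":0,"twist":0,"fingers":1}]}}

```text
clock: 9.65
eef_pos: [416.1, -285.7, 168.7]
tool_rot: [3.141, 0.002, 1.565]
force: [0.2, -0.0, -0.3]
width: 85.0
gripper_force: 0.0
```

Request:
{"api": "carry_out", "payload": {"moves": [{"tx":0,"ty":0,"tz":0,"twist":0,"fingers":1}]}}

```text
clock: 9.78
eef_pos: [418.4, -282.8, 168.1]
tool_rot: [3.141, 0.0, 1.568]
force: [-0.3, 0.4, 1.2]
width: 85.3
gripper_force: 0.0
```

Run:
```python
from h import *
t=grab('top');w=grab('wrist');cv2.imwrite('pics/p4.png',np.hstack([w['color'][100:364,100:420],cv2.resize(t['color'][145:277,190:350],None,fx=2,fy=2)]));s=ctrl.read_state();print(s['eef_pos'],s['width'])
for b in blob(w,(0,0,150),(180,60,255)): print('white',b)
print(proj(w,(418.5,-282,50)))
```

```text
[ 419.73562375 -280.59499036  167.5413071 ] 85.5660167500999
white (254.5, 187.1, 26.1, 229, 162, 52, 51, 2011.5)
(np.float64(255.87839315092512), np.float64(185.66014067836278))
```

View pics/p4.png

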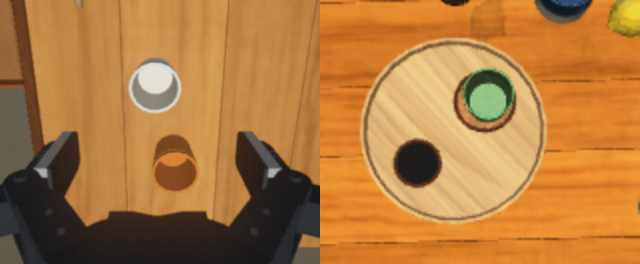

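The tumbler stands in the large ring. The pot's rim at (254.5,187) matches the prediction of (256,186).

Request:
{"api": "carry_out", "payload": {"moves": [{"tx":-0.005,"ty":-0.003,"tz":0.1,"twist":0,"fingers":1},{"tx":0,"ty":0,"tz":0.15,"twist":0,"fingers":1},{"tx":0,"ty":0,"tz":0.12,"twist":0,"fingers":1},{"tx":0,"ty":0,"tz":0.067,"twist":0,"fingers":1},{"tx":0,"ty":0,"tz":0.03,"twist":0,"fingers":1},{"tx":0,"ty":0,"tz":0,"twist":0,"fingers":0.8},{"tx":0,"ty":0,"tz":0,"twist":0,"fingers":0.7},{"tx":0,"ty":0,"tz":0,"twist":0,"fingers":0.6},{"tx":0,"ty":0,"tz":0,"twist":0,"fingers":0.5},{"tx":0,"ty":0,"tz":0,"twist":0,"fingers":0.4},{"tx":0,"ty":0,"tz":0,"twist":0,"fingers":0.4},{"tx":0,"ty":0,"tz":0,"twist":0,"fingers":0.4}]}}

```text
clock: 11.38
eef_pos: [418.1, -283.7, 28.5]
tool_rot: [3.14, 0.0, 1.571]
force: [-1.8, 0.7, 8.5]
width: 49.6
gripper_force: 60.5
```

Request:
{"api": "carry_out", "payload": {"moves": [{"tx":0,"ty":0,"tz":-0.05,"twist":0,"fingers":0.4},{"tx":0,"ty":0,"tz":-0.1,"twist":0,"fingers":0.4},{"tx":0.05,"ty":0,"tz":-0.05,"twist":0,"fingers":0.4},{"tx":0.1,"ty":0,"tz":0,"twist":0,"fingers":0.4},{"tx":0.15,"ty":0,"tz":0,"twist":0,"fingers":0.4},{"tx":0.15,"ty":0,"tz":0,"twist":0,"fingers":0.4},{"tx":0.15,"ty":0.02,"tz":0,"twist":0,"fingers":0.4},{"tx":0.15,"ty":0.05,"tz":0,"twist":0,"fingers":0.4},{"tx":0.15,"ty":0.07,"tz":0,"twist":0,"fingers":0.4},{"tx":0.1,"ty":0.05,"tz":0,"twist":0,"fingers":0.4},{"tx":0.053,"ty":0.02,"tz":0,"twist":0,"fingers":0.4},{"tx":0,"ty":0,"tz":0,"twist":0,"fingers":0.4}]}}

```text
clock: 12.88
eef_pos: [481.2, 34.0, 87.8]
tool_rot: [3.14, -0.001, 1.574]
force: [0.7, -0.9, -0.9]
width: 49.8
gripper_force: 62.3
```

Run:
```python
from h import *
w=grab('wrist');cv2.imwrite('pics/p5.png',w['color']);s=ctrl.read_state();print(s['eef_pos'],s['width'])
for b in blob(w,(0,0,0),(180,255,45)): print('dark',b, np.round(onz(w,b[0],b[1],10),1))
print(proj(w,(481,33.5,11)))
```

```text
[480.65767727  32.54192891  87.76153624] 49.68274873583918
dark (255.5, 368.5, 255.9, 0, 261, 512, 123, 35910.5) [ 480.4 -151.6   10. ]
dark (507.0, 257.0, 21.4, 494, 236, 18, 43, 293.5) [705.5 -21.   10. ]
(np.float64(256.42871907331096), np.float64(199.26019545526322))
```

View pics/p5.png

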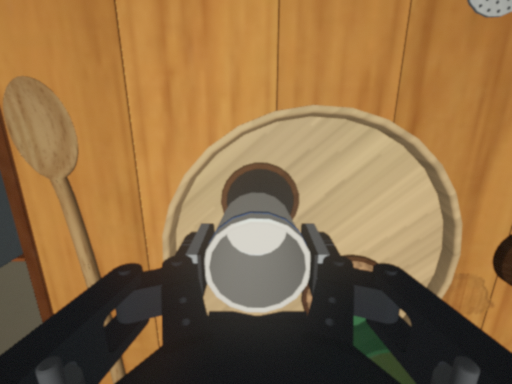

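The small ring is centred at about (260,200) against a prediction of (256.4,199.3), so I shift about 2.5 mm in +x and lower.

Request:
{"api": "carry_out", "payload": {"moves": [{"tx":0,"ty":0.008,"tz":0.05,"twist":0,"fingers":0.4},{"tx":0,"ty":0,"tz":0.06,"twist":0,"fingers":0.4},{"tx":0,"ty":0,"tz":0.03,"twist":0,"fingers":0.4},{"tx":0,"ty":0,"tz":0.015,"twist":0,"fingers":0.4},{"tx":0,"ty":0,"tz":0.006,"twist":0,"fingers":0.4},{"tx":0,"ty":0,"tz":0.003,"twist":0,"fingers":0.4},{"tx":0,"ty":0,"tz":0,"twist":0,"fingers":0.4}]}}

```text
clock: 13.8
eef_pos: [483.2, 32.5, 38.2]
tool_rot: [3.141, -0.0, 1.571]
force: [-0.2, 0.2, -0.5]
width: 50.0
gripper_force: 62.3
```

Request:
{"api": "carry_out", "payload": {"moves": [{"tx":0,"ty":0,"tz":0.003,"twist":0,"fingers":0.4},{"tx":0,"ty":0,"tz":0.002,"twist":0,"fingers":0.4},{"tx":0,"ty":0,"tz":0,"twist":0,"fingers":0.4}]}}

```text
clock: 14.18
eef_pos: [483.2, 32.5, 37.5]
tool_rot: [3.141, -0.001, 1.571]
force: [-1.4, 0.6, 10.9]
width: 49.7
gripper_force: 63.0
```

Request:
{"api": "carry_out", "payload": {"moves": [{"tx":0,"ty":0,"tz":0,"twist":0,"fingers":0.7},{"tx":0,"ty":0,"tz":0,"twist":0,"fingers":0.75},{"tx":0,"ty":0,"tz":0,"twist":0,"fingers":0.75},{"tx":0,"ty":0,"tz":-0.06,"twist":0,"fingers":0.75},{"tx":0,"ty":0,"tz":-0.15,"twist":0,"fingers":0.75},{"tx":0,"ty":0,"tz":-0.15,"twist":0,"fingers":1},{"tx":0.1,"ty":-0.04,"tz":-0.15,"twist":0,"fingers":1},{"tx":0.15,"ty":-0.05,"tz":-0.03,"twist":0,"fingers":1},{"tx":0.15,"ty":-0.05,"tz":0,"twist":0,"fingers":1},{"tx":0.15,"ty":-0.05,"tz":0,"twist":0,"fingers":1},{"tx":0.15,"ty":-0.046,"tz":0,"twist":0,"fingers":1},{"tx":0.03,"ty":0,"tz":0,"twist":0,"fingers":1}]}}

```text
clock: 15.68
eef_pos: [410.4, 254.9, 198.0]
tool_rot: [-3.14, -0.001, 1.577]
force: [-0.2, -0.2, 0.3]
width: 85.4
gripper_force: 0.0
```

Request:
{"api": "carry_out", "payload": {"moves": [{"tx":0,"ty":0,"tz":0,"twist":0,"fingers":1}]}}

```text
clock: 15.8
eef_pos: [412.2, 251.4, 198.4]
tool_rot: [3.141, 0.001, 1.572]
force: [0.7, 0.2, -0.0]
width: 85.4
gripper_force: 0.0
```

Run:
```python
from h import *
t=grab('top');w=grab('wrist');cv2.imwrite('pics/p6.png',np.hstack([w['color'][0:300,80:480],cv2.resize(t['color'][145:277,190:350],None,fx=2.27,fy=2.27)]));s=ctrl.read_state();print(s['eef_pos'],s['width'])
print(proj(w,(413,248,55)))
```

```text
[412.65069118 249.82881997 198.53225987] 85.68623714195144
(np.float64(257.30459709987673), np.float64(180.38727411313016))
```

View pics/p6.png

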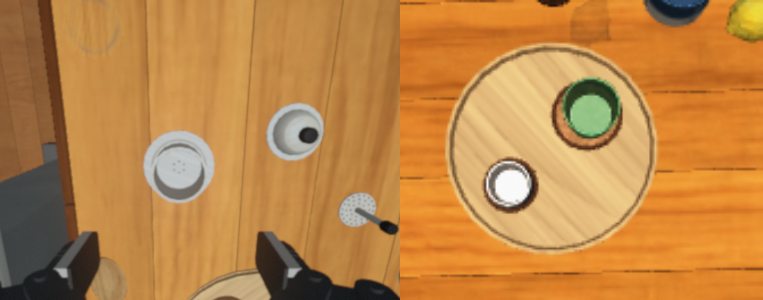

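The pot sits in the small ring. In the wrist picture the brewer's plate is centred at (259,167), the lid's flange at (376,132), and the press disc at (438,209) with its knob at (472,227).

Run:
```python
from h import *
w=grab('wrist')
for k,u,v,z in(('plate',259,167,9),('plateL',224.5,167,9),('plateR',294,167,9),('plateT',259,131,9),('lid',375.5,132,8),('lidL',347,132,8),('lidR',404,132,8),('lidknob',389,135,46),('press',438,209,3),('pL',420,209,3),('pR',457,209,3),('knob',472,227,63)): print(k,np.round(onz(w,u,v,z),1))
for b in blob(w,(0,0,90),(180,70,255)): print('grey',b)
```

```text
plate [415.3 252.2   9. ]
plateL [372.6 252.3   9. ]
plateR [458.6 252.1   9. ]
plateT [415.3 295.9   9. ]
lid [554.6 294.3   8. ]
lidL [520.5 294.4   8. ]
lidR [588.7 294.2   8. ]
lidknob [552.6 294.4  46. ]
press [651.8 193.6   3. ]
pL [628.  193.7   3. ]
pR [676.9 193.6   3. ]
knob [649.5 195.8  63. ]
grey (93.9, 362.9, 32.7, 68, 335, 58, 49, 1736.0)
grey (308.0, 315.5, 17.7, 292, 302, 33, 22, 311.0)
grey (501.3, 276.2, 21.5, 480, 256, 32, 42, 662.5)
grey (358.5, 254.5, 26.8, 344, 232, 38, 46, 356.0)
grey (156.0, 254.5, 26.5, 134, 232, 37, 46, 331.0)
grey (38.5, 265.9, 56.2, 0, 225, 91, 92, 5748.5)
grey (439.7, 212.2, 21.4, 419, 192, 42, 34, 968.5)
grey (128.9, 152.5, 9.8, 122, 144, 16, 18, 159.0)
grey (258.6, 165.8, 36.3, 223, 130, 71, 73, 3884.0)
grey (374.3, 130.7, 30.2, 346, 102, 58, 58, 2497.5)
```

Request:
{"api": "carry_out", "payload": {"moves": [{"tx":0.007,"ty":0.009,"tz":0.1,"twist":0,"fingers":1},{"tx":0,"ty":0,"tz":0.15,"twist":0,"fingers":1},{"tx":0,"ty":0,"tz":0.15,"twist":0,"fingers":1},{"tx":0,"ty":0,"tz":0.1,"twist":0,"fingers":1},{"tx":0,"ty":0,"tz":0.055,"twist":0,"fingers":1},{"tx":0,"ty":0,"tz":0,"twist":0,"fingers":0.9},{"tx":0,"ty":0,"tz":0,"twist":0,"fingers":0.8},{"tx":0,"ty":0,"tz":0,"twist":0,"fingers":0.7},{"tx":0,"ty":0,"tz":0,"twist":0,"fingers":0.6},{"tx":0,"ty":0,"tz":0,"twist":0,"fingers":0.5},{"tx":0,"ty":0,"tz":0,"twist":0,"fingers":0.5}]}}

```text
clock: 17.32
eef_pos: [415.4, 253.3, 33.4]
tool_rot: [3.14, -0.001, 1.57]
force: [-1.1, -1.7, 6.3]
width: 59.4
gripper_force: 63.2
```

Request:
{"api": "carry_out", "payload": {"moves": [{"tx":0,"ty":0,"tz":-0.05,"twist":0,"fingers":0.5},{"tx":0,"ty":0,"tz":-0.15,"twist":0,"fingers":0.5},{"tx":0,"ty":0,"tz":-0.15,"twist":0,"fingers":0.5},{"tx":-0.05,"ty":0.02,"tz":-0.05,"twist":0,"fingers":0.5},{"tx":-0.1,"ty":0.05,"tz":0,"twist":0,"fingers":0.5},{"tx":-0.15,"ty":0.075,"tz":0,"twist":0,"fingers":0.5},{"tx":-0.15,"ty":0.075,"tz":0,"twist":0,"fingers":0.5},{"tx":-0.15,"ty":0.075,"tz":0,"twist":0,"fingers":0.5},{"tx":-0.15,"ty":0.075,"tz":0,"twist":0,"fingers":0.5},{"tx":-0.15,"ty":0.075,"tz":0,"twist":0,"fingers":0.5},{"tx":-0.1,"ty":0.04,"tz":0,"twist":0,"fingers":0.5},{"tx":-0.039,"ty":0.013,"tz":0,"twist":0,"fingers":0.5}]}}

```text
clock: 18.82
eef_pos: [564.0, -61.4, 151.9]
tool_rot: [-3.141, 0.001, 1.567]
force: [-0.3, 0.8, -1.0]
width: 59.5
gripper_force: 65.3
```

Request:
{"api": "carry_out", "payload": {"moves": [{"tx":0,"ty":0,"tz":0,"twist":0,"fingers":0.5},{"tx":0,"ty":0,"tz":0,"twist":0,"fingers":0.5}]}}

```text
clock: 19.08
eef_pos: [563.5, -56.1, 151.7]
tool_rot: [-3.14, -0.002, 1.573]
force: [-0.2, 0.3, -1.7]
width: 59.2
gripper_force: 65.3
```

Run:
```python
from h import *
w=grab('wrist','p7.png');s=ctrl.read_state();print(s['eef_pos'],s['width'])
print(proj(w,(564.7,-59.5,94)),proj(w,(564.7,-59.5+33,94)),proj(w,(564.7,-26.5-33,94)))
for b in blob(w,(45,40,20),(95,255,255)): print('green',b)
```

```text
[563.6975066  -55.98237673 151.74693919] 59.257347817967364
(np.float64(258.3186673851691), np.float64(211.08486038544967)) (np.float64(258.4439946506027), np.float64(168.93318420959662)) (np.float64(258.3186673851691), np.float64(211.08486038544967))
```

View pics/p7.png

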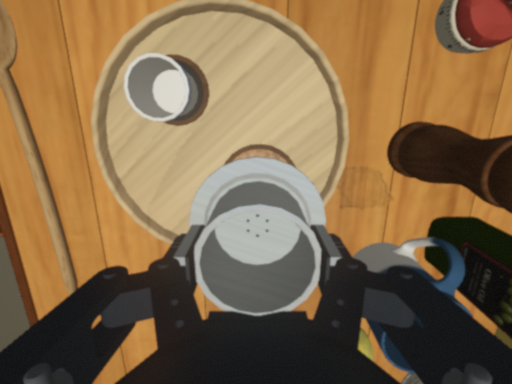

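The brewer hides the tumbler's rim, as expected, and the ring arc at column 259 confirms the alignment. I correct by (+1, -2.5) mm and lower.

Request:
{"api": "carry_out", "payload": {"moves": [{"tx":-0.008,"ty":0.003,"tz":0.03,"twist":0,"fingers":0.5},{"tx":0,"ty":0,"tz":0.03,"twist":0,"fingers":0.5},{"tx":0,"ty":0,"tz":0.02,"twist":0,"fingers":0.5},{"tx":0,"ty":0,"tz":0.008,"twist":0,"fingers":0.5},{"tx":0,"ty":0,"tz":0.006,"twist":0,"fingers":0.5},{"tx":0,"ty":0,"tz":0.003,"twist":0,"fingers":0.5},{"tx":0,"ty":0,"tz":0,"twist":0,"fingers":0.5}]}}

```text
clock: 20.0
eef_pos: [565.4, -60.8, 123.1]
tool_rot: [3.141, 0.0, 1.571]
force: [-0.6, -0.9, -0.4]
width: 59.4
gripper_force: 65.4
```

Request:
{"api": "carry_out", "payload": {"moves": [{"tx":0.006,"ty":0,"tz":0.003,"twist":0,"fingers":0.5},{"tx":0,"ty":0,"tz":0.003,"twist":0,"fingers":0.5},{"tx":0,"ty":0,"tz":0.002,"twist":0,"fingers":0.5},{"tx":0,"ty":0,"tz":0,"twist":0,"fingers":0.5}]}}

```text
clock: 20.5
eef_pos: [565.7, -60.5, 122.2]
tool_rot: [3.14, 0.002, 1.57]
force: [-3.0, -2.6, 11.7]
width: 59.4
gripper_force: 66.8
```

Request:
{"api": "carry_out", "payload": {"moves": [{"tx":0,"ty":0,"tz":0,"twist":0,"fingers":0.8},{"tx":0,"ty":0,"tz":0,"twist":0,"fingers":1},{"tx":0,"ty":0,"tz":0,"twist":0,"fingers":1},{"tx":0,"ty":0,"tz":-0.05,"twist":0,"fingers":1},{"tx":0,"ty":0,"tz":-0.12,"twist":0,"fingers":1},{"tx":0,"ty":0,"tz":-0.15,"twist":0,"fingers":1},{"tx":0,"ty":0,"tz":-0.15,"twist":0,"fingers":1},{"tx":0,"ty":0,"tz":-0.05,"twist":0,"fingers":1},{"tx":0,"ty":0,"tz":0,"twist":0,"fingers":1},{"tx":0,"ty":0,"tz":0,"twist":0,"fingers":1}]}}

```text
clock: 21.75
eef_pos: [564.3, -58.4, 275.2]
tool_rot: [-3.139, -0.0, 1.571]
force: [-0.7, -0.2, 0.1]
width: 85.3
gripper_force: 0.0
```

Run:
```python
from h import *
w=grab('wrist');sc=grab('scene');cv2.imwrite('pics/p8.png',np.hstack([w['color'][60:320,100:420],cv2.resize(sc['color'][140:270,200:360],None,fx=2,fy=2)]));s=ctrl.read_state();print(s['eef_pos'],s['width'])
print(proj(w,(565,-60,143)),proj(w,(565,-60,97)),proj(w,(565,-60,94)))
```

```text
[564.37500435 -58.52542765 275.02595711] 85.24320020642658
(np.float64(257.81717313229797), np.float64(182.7187548923819)) (np.float64(257.82870210926865), np.float64(172.4603197435996)) (np.float64(257.82934386422977), np.float64(171.88928888225158))
```

View pics/p8.png

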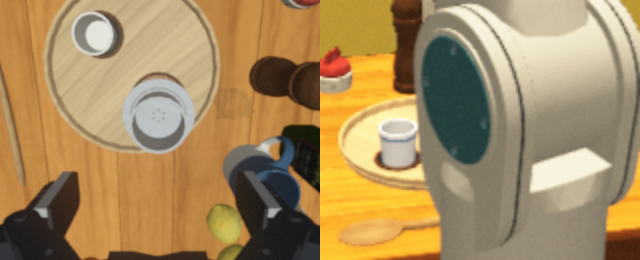

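Run:
```python
from h import *
w=grab('wrist');t=grab('top')
cv2.imwrite('pics/p9.png',np.hstack([cv2.resize(w['color'][130:220,215:305],(400,400),interpolation=2),cv2.resize(t['color'][160:220,240:300],(400,400),interpolation=2)]))
m=cv2.inRange(cv2.cvtColor(w['color'],cv2.COLOR_BGR2HSV),(0,0,90),(180,70,255))
for b in blob(w,(0,0,90),(180,60,255)): print('grey',b)
for z,r in((97,44),(143,31)):
  c=np.array([proj(w,(565+r*np.cos(a),-60+r*np.sin(a),z)) for a in np.linspace(0,6.28,60)]);print(z,c.min(0),c.max(0))
```

```text
grey (89.0, 363.6, 27.1, 70, 338, 39, 46, 882.5)
grey (407.5, 349.0, 17.6, 393, 334, 32, 27, 532.0)
grey (374.0, 272.0, 8.1, 367, 267, 15, 11, 90.0)
grey (156.0, 255.0, 26.1, 134, 232, 37, 46, 362.5)
grey (36.7, 274.8, 60.5, 0, 226, 90, 100, 5391.5)
grey (354.0, 220.5, 33.1, 324, 197, 57, 45, 650.0)
grey (437.7, 149.0, 7.9, 430, 143, 16, 14, 155.5)
grey (258.0, 175.2, 37.9, 221, 138, 75, 76, 4215.5)
grey (490.0, 167.5, 37.0, 459, 137, 53, 62, 2244.5)
grey (4.0, 174.0, 43.2, 0, 131, 22, 87, 912.5)
grey (193.5, 92.5, 23.7, 171, 71, 46, 45, 1546.0)
grey (397.5, 45.0, 22.5, 379, 23, 25, 45, 204.0)
97 [221.1686048  135.13462956] [294.53836514 206.70062762]
143 [227.82308074 152.7167062 ] [287.83882369 210.58186926]
```

View pics/p9.png

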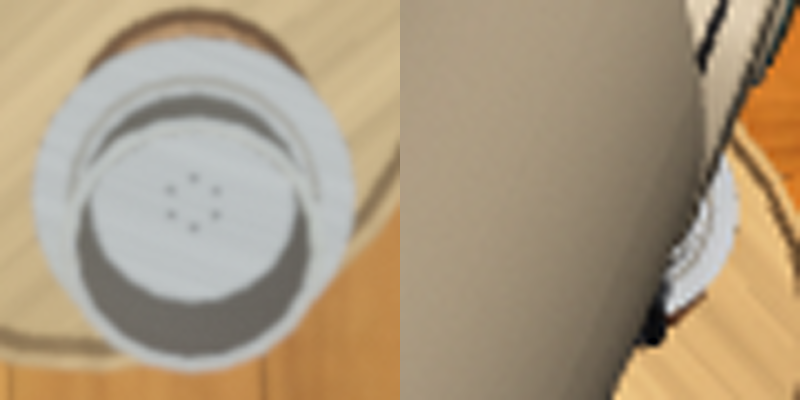

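The brewer's plate (top edge at 138) and rim (bottom edge at 213.7) are both shifted about 3 px from the prediction. It is therefore level and seated, centred at about (565.7,-63.2) in wrist-camera terms. Next, the press.

Request:
{"api": "carry_out", "payload": {"moves": [{"tx":0.1,"ty":0.03,"tz":0,"twist":0,"fingers":0.5},{"tx":0.15,"ty":0.055,"tz":0,"twist":0,"fingers":0.5},{"tx":0.15,"ty":0.055,"tz":0,"twist":0,"fingers":0.5},{"tx":0.15,"ty":0.055,"tz":0,"twist":0,"fingers":0.5},{"tx":0.15,"ty":0.05,"tz":0.1,"twist":0,"fingers":0.5},{"tx":0.1,"ty":0.03,"tz":0.1,"twist":0,"fingers":0.5},{"tx":0.042,"ty":0.014,"tz":0.083,"twist":0,"fingers":0.5},{"tx":0,"ty":0,"tz":0,"twist":0,"fingers":0.5},{"tx":0,"ty":0,"tz":0,"twist":0,"fingers":0.5},{"tx":0,"ty":0,"tz":0,"twist":0,"fingers":0.5},{"tx":0,"ty":0,"tz":0,"twist":0,"fingers":0.5}]}}

```text
clock: 23.32
eef_pos: [652.4, 192.9, 192.9]
tool_rot: [3.14, -0.0, 1.57]
force: [0.1, 0.6, 0.5]
width: 42.8
gripper_force: 0.0
```

Run:
```python
from h import *
w=grab('wrist');t=grab('top');s=ctrl.read_state();print(s['eef_pos'],s['width'])
cu,cv=map(int,proj(w,(651,194,3)));print(cu,cv)
cv2.imwrite('pics/p10.png',np.hstack([cv2.resize(w['color'][cv-70:cv+70,cu-70:cu+70],(400,400),interpolation=2),cv2.resize(t['color'][160:220,240:300],(400,400),interpolation=2)]))
for b in blob(w,(0,0,90),(180,60,255)): print('grey',b)
for b in blob(w,(0,0,0),(180,255,60),minA=40): print('dark',b)
c=np.array([proj(w,(651+24*np.cos(a),194+24*np.sin(a),3)) for a in np.linspace(0,6.28,60)]);print(c.min(0),c.max(0))
```

```text
[652.13811609 193.43490072 192.37461499] 42.865890021785624
255 168
grey (462.0, 376.0, 9.2, 456, 369, 14, 15, 132.5)
grey (53.5, 376.0, 10.3, 46, 367, 16, 17, 170.5)
grey (119.0, 314.5, 10.4, 113, 306, 13, 18, 83.5)
grey (306.0, 243.0, 19.9, 300, 224, 21, 39, 304.0)
grey (208.2, 242.7, 19.9, 195, 223, 21, 40, 309.0)
grey (339.0, 231.5, 17.2, 322, 221, 35, 15, 117.0)
grey (417.0, 223.5, 15.2, 406, 210, 19, 28, 76.0)
grey (431.1, 204.7, 18.4, 417, 193, 33, 30, 191.5)
grey (425.5, 170.5, 15.9, 415, 155, 15, 32, 85.5)
grey (255.1, 168.0, 19.2, 236, 149, 39, 37, 949.0)
grey (434.0, 155.1, 18.7, 419, 144, 34, 29, 163.5)
grey (167.7, 79.8, 33.0, 138, 48, 61, 65, 2982.0)
dark (211.5, 269.5, 12.5, 211, 257, 7, 26, 56.0)
dark (304.0, 267.0, 19.0, 297, 248, 10, 39, 145.5)
dark (255.5, 368.0, 255.9, 0, 245, 512, 139, 40376.0)
dark (447.5, 229.1, 24.2, 424, 210, 47, 41, 669.5)
dark (398.0, 207.0, 12.2, 391, 195, 17, 25, 184.0)
dark (451.5, 170.6, 24.8, 429, 151, 42, 45, 664.0)
[236.13346441 148.82918836] [274.83338398 186.72592877]
```

View pics/p10.png

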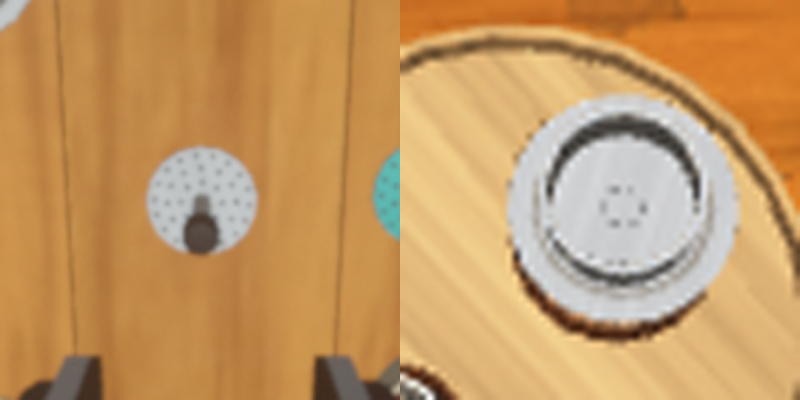

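The press disc (236-275, 149-187) matches a circle at (650.7,194) mm, and the top view also shows the brewer level on the tumbler. I grip the knob with the tips at about 50 mm.

Request:
{"api": "carry_out", "payload": {"moves": [{"tx":0,"ty":-0.005,"tz":0.1,"twist":0,"fingers":0.5},{"tx":0,"ty":0,"tz":0.15,"twist":0,"fingers":0.5},{"tx":0,"ty":0,"tz":0.12,"twist":0,"fingers":0.5},{"tx":0,"ty":0,"tz":0.068,"twist":0,"fingers":0.5},{"tx":0,"ty":0,"tz":0,"twist":0,"fingers":0.4},{"tx":0,"ty":0,"tz":0,"twist":0,"fingers":0.3},{"tx":0,"ty":0,"tz":0,"twist":0,"fingers":0.2},{"tx":0,"ty":0,"tz":0,"twist":0,"fingers":0.1},{"tx":0,"ty":0,"tz":0,"twist":0,"fingers":0},{"tx":0,"ty":0,"tz":0,"twist":0,"fingers":0}]}}

```text
clock: 24.68
eef_pos: [651.0, 194.0, 61.8]
tool_rot: [3.14, -0.001, 1.571]
force: [-1.1, 0.8, 7.0]
width: 10.7
gripper_force: 58.6
```

Request:
{"api": "carry_out", "payload": {"moves": [{"tx":0,"ty":0,"tz":-0.03,"twist":0,"fingers":0},{"tx":0,"ty":0,"tz":-0.06,"twist":0,"fingers":0},{"tx":0,"ty":0,"tz":0,"twist":0,"fingers":0},{"tx":0,"ty":0,"tz":0,"twist":0,"fingers":0}]}}

```text
clock: 25.18
eef_pos: [650.4, 194.0, 87.4]
tool_rot: [3.141, -0.0, 1.571]
force: [-0.4, 0.0, -0.7]
width: 11.1
gripper_force: 58.7
```

Run:
```python
from h import *
w=grab('wrist');t=grab('scene');s=ctrl.read_state();print(s['eef_pos'],s['width'],s['gripper_force'])
x,y=map(int,proj(t,(651,194,60)))
print(x,y)
cv2.imwrite('pics/p11.png',np.hstack([cv2.resize(w['color'][160:300,187:327],(400,400),interpolation=2),cv2.resize(t['color'][y-40:y+40,x-40:x+40],(400,400),interpolation=2)]))
```

```text
[649.98457102 193.87629886  86.80230379] 10.784955681609324 58.66160396661144
175 182
```

View pics/p11.png

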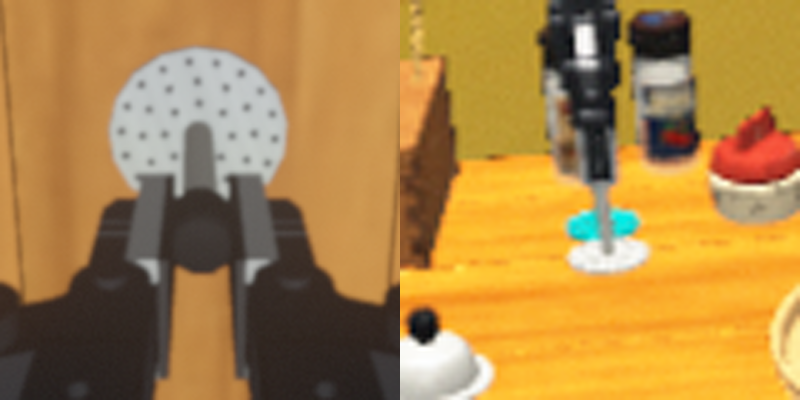

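The press is held and hangs upright. Its disc spans columns 226-288 (centre 256.3), with its top edge at row 176.5.

Run:
```python
from h import *
w=grab('wrist');s=ctrl.read_state();p=s['eef_pos'];print(p)
print(onz(w,225.5,207,26.5),onz(w,287.5,207,26.5),onz(w,256.5,176.5,27))
```

```text
[649.96929548 193.79250513  86.65759196]
[625.78727711 192.71669655  26.5       ] [673.7124865  192.70892264  26.5       ] [649.78409819 217.14228936  27.        ]
```

Request:
{"api": "carry_out", "payload": {"moves": [{"tx":0,"ty":0,"tz":-0.1,"twist":0,"fingers":0},{"tx":0,"ty":0,"tz":-0.15,"twist":0,"fingers":0},{"tx":0,"ty":0,"tz":-0.15,"twist":0,"fingers":0},{"tx":-0.05,"ty":-0.02,"tz":-0.05,"twist":0,"fingers":0},{"tx":-0.1,"ty":-0.03,"tz":0,"twist":0,"fingers":0},{"tx":-0.15,"ty":-0.05,"tz":0,"twist":0,"fingers":0},{"tx":-0.15,"ty":-0.05,"tz":0,"twist":0,"fingers":0},{"tx":-0.15,"ty":-0.05,"tz":0,"twist":0,"fingers":0},{"tx":-0.15,"ty":-0.05,"tz":0,"twist":0,"fingers":0},{"tx":-0.07,"ty":-0.02,"tz":0,"twist":0,"fingers":0},{"tx":-0.033,"ty":-0.01,"tz":0,"twist":0,"fingers":0},{"tx":0,"ty":0,"tz":0,"twist":0,"fingers":0}]}}

```text
clock: 26.82
eef_pos: [566.6, -61.4, 221.8]
tool_rot: [-3.141, -0.001, 1.571]
force: [0.0, -0.0, 0.3]
width: 10.6
gripper_force: 58.7
```

Request:
{"api": "carry_out", "payload": {"moves": [{"tx":0,"ty":0,"tz":0,"twist":0,"fingers":0},{"tx":0,"ty":0,"tz":0,"twist":0,"fingers":0},{"tx":0,"ty":0,"tz":0,"twist":0,"fingers":0}]}}

```text
clock: 27.2
eef_pos: [566.6, -61.3, 222.1]
tool_rot: [-3.142, -0.0, 1.572]
force: [0.4, 0.3, -0.6]
width: 10.6
gripper_force: 58.7
```

Run:
```python
from h import *
w=grab('wrist');s=ctrl.read_state();p=s['eef_pos'];print(p,s['width'])
for r,z,c in((44,97,(565.7,-62.7)),(31,143,(565.7,-62.7)),(24,p[2]-60,p+[-.2,-.7,0])):
  q=np.array([proj(w,(c[0]+r*np.cos(a),c[1]+r*np.sin(a),z)) for a in np.linspace(0,6.28,60)]);print(z,q.min(0).round(1),q.max(0).round(1))
x,y=255,200
cv2.imwrite('pics/p12.png',cv2.resize(w['color'][130:260,190:320],(520,520),interpolation=2))
```

```text
[566.5924045  -61.48129512 222.12906029] 10.826216658935536
97 [212.2 140.4] [299.6 224.5]
143 [218.8 163.1] [292.5 232.9]
162.12906029058826 [225.3 176.7] [287.5 235.1]
```

View pics/p12.png

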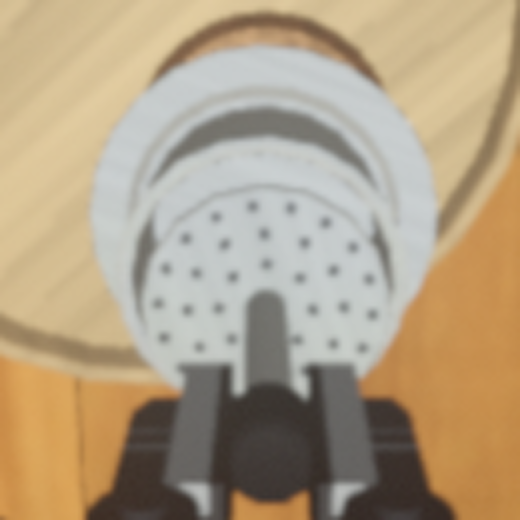

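In this picture the plate (212.5-299, top 141) puts the brewer at (565.6,-63.2), and the disc (225-287.5, top 176.5) is at (566.4,-62.2). I correct by about 1 mm and lower.

Request:
{"api": "carry_out", "payload": {"moves": [{"tx":-0.003,"ty":-0.003,"tz":0.03,"twist":0,"fingers":0},{"tx":0,"ty":0,"tz":0.02,"twist":0,"fingers":0},{"tx":0,"ty":0,"tz":0.01,"twist":0,"fingers":0},{"tx":0,"ty":0,"tz":0.01,"twist":0,"fingers":0},{"tx":0,"ty":0,"tz":0.015,"twist":0,"fingers":0},{"tx":0,"ty":0,"tz":0.015,"twist":0,"fingers":0},{"tx":0,"ty":0,"tz":0,"twist":0,"fingers":0}]}}

```text
clock: 28.12
eef_pos: [565.3, -62.9, 191.8]
tool_rot: [-3.141, -0.0, 1.571]
force: [0.3, 0.5, 0.1]
width: 10.5
gripper_force: 58.7
```

Inside the rim with no force. Continuing 33 mm down.

Request:
{"api": "carry_out", "payload": {"moves": [{"tx":0,"ty":0,"tz":0.03,"twist":0,"fingers":0},{"tx":0,"ty":0,"tz":0.03,"twist":0,"fingers":0},{"tx":0,"ty":0,"tz":0.02,"twist":0,"fingers":0},{"tx":0,"ty":0,"tz":0.012,"twist":0,"fingers":0},{"tx":0,"ty":0,"tz":0.006,"twist":0,"fingers":0},{"tx":0,"ty":0,"tz":0.004,"twist":0,"fingers":0},{"tx":0,"ty":0,"tz":0,"twist":0,"fingers":0}]}}

```text
clock: 29.0
eef_pos: [565.6, -63.0, 161.7]
tool_rot: [3.141, -0.0, 1.571]
force: [0.3, -0.4, -1.3]
width: 10.7
gripper_force: 58.7
```

Request:
{"api": "carry_out", "payload": {"moves": [{"tx":0,"ty":0,"tz":0.004,"twist":0,"fingers":0},{"tx":0,"ty":0,"tz":0.004,"twist":0,"fingers":0},{"tx":0,"ty":0,"tz":0.003,"twist":0,"fingers":0},{"tx":0,"ty":0,"tz":0,"twist":0,"fingers":0}]}}

```text
clock: 29.5
eef_pos: [565.7, -63.1, 158.8]
tool_rot: [3.141, -0.0, 1.571]
force: [-1.6, -0.3, 4.6]
width: 11.1
gripper_force: 59.1
```

The press reached the floor at the expected height. I release it and go for the lid.

Request:
{"api": "carry_out", "payload": {"moves": [{"tx":0,"ty":0,"tz":0,"twist":0,"fingers":0.2},{"tx":0,"ty":0,"tz":0,"twist":0,"fingers":0.3},{"tx":0,"ty":0,"tz":0,"twist":0,"fingers":0.35},{"tx":0,"ty":0,"tz":-0.03,"twist":0,"fingers":0.4},{"tx":0,"ty":0,"tz":-0.1,"twist":0,"fingers":0.5},{"tx":0.02,"ty":0,"tz":-0.12,"twist":0,"fingers":0.5},{"tx":0.17,"ty":-0.01,"tz":0,"twist":0,"fingers":0.5},{"tx":0.2,"ty":-0.01,"tz":0,"twist":0,"fingers":0.5},{"tx":0.2,"ty":-0.01,"tz":0,"twist":0,"fingers":0.5},{"tx":0.2,"ty":-0.01,"tz":0,"twist":0,"fingers":0.5},{"tx":0.2,"ty":0,"tz":0.05,"twist":0,"fingers":0.5},{"tx":0.2,"ty":0,"tz":0.067,"twist":0,"fingers":0.5}]}}

```text
clock: 31.0
eef_pos: [553.9, 295.6, 199.4]
tool_rot: [3.139, -0.001, 1.571]
force: [1.0, -0.5, 0.2]
width: 43.0
gripper_force: 0.0
```

Request:
{"api": "carry_out", "payload": {"moves": [{"tx":0,"ty":0,"tz":0,"twist":0,"fingers":0.5},{"tx":0,"ty":0,"tz":0,"twist":0,"fingers":0.5},{"tx":0,"ty":0,"tz":0,"twist":0,"fingers":0.5},{"tx":0,"ty":0,"tz":0,"twist":0,"fingers":0.5}]}}

```text
clock: 31.5
eef_pos: [554.1, 291.8, 199.2]
tool_rot: [3.141, -0.0, 1.568]
force: [-0.5, 0.1, 0.1]
width: 42.7
gripper_force: 0.0
```

Run:
```python
from h import *
w=grab('wrist');s=ctrl.read_state();p=s['eef_pos'];print(p,s['width'])
for b in blob(w,(0,0,90),(180,60,255),minA=800): print('grey',b,onz(w,b[0],b[1],8).round(1))
q=np.array([proj(w,(554.5+34*np.cos(a),294+34*np.sin(a),8)) for a in np.linspace(0,6.28,60)]);print(q.min(0).round(1),q.max(0).round(1))
for b in blob(w,(0,0,0),(180,255,60),minA=40):
  if b[1]<240: print('dark',b,onz(w,b[0],b[1],45).round(1))
```

```text
[553.98476686 292.10702585 199.06634837] 42.693787060580476
grey (256.1, 165.6, 27.1, 229, 139, 55, 53, 2187.0) [553.3 295.8   8. ]
grey (492.0, 56.5, 59.6, 472, 0, 40, 114, 2417.0) [815.9 418.4   8. ]
[229.7 139.4] [284.4 193.1]
```

The lid's flange, at (229-284, 139-192), matches a circle at (554.3,294.2). Gripping its knob.

Request:
{"api": "carry_out", "payload": {"moves": [{"tx":0.006,"ty":0.001,"tz":0.1,"twist":0,"fingers":0.5},{"tx":0,"ty":0,"tz":0.15,"twist":0,"fingers":0.5},{"tx":0,"ty":0,"tz":0.15,"twist":0,"fingers":0.5},{"tx":0,"ty":0,"tz":0.08,"twist":0,"fingers":0.5},{"tx":0,"ty":0,"tz":0.033,"twist":0,"fingers":0.5},{"tx":0,"ty":0,"tz":0,"twist":0,"fingers":0.4},{"tx":0,"ty":0,"tz":0,"twist":0,"fingers":0.3},{"tx":0,"ty":0,"tz":0,"twist":0,"fingers":0.2},{"tx":0,"ty":0,"tz":0,"twist":0,"fingers":0.1},{"tx":0,"ty":0,"tz":0,"twist":0,"fingers":0.05},{"tx":0,"ty":0,"tz":0,"twist":0,"fingers":0.05}]}}

```text
clock: 32.92
eef_pos: [554.3, 295.5, 45.9]
tool_rot: [3.14, -0.001, 1.571]
force: [-1.3, -0.4, 5.8]
width: 14.6
gripper_force: 58.5
```

Request:
{"api": "carry_out", "payload": {"moves": [{"tx":0,"ty":0,"tz":-0.05,"twist":0,"fingers":0.05},{"tx":0,"ty":0,"tz":-0.15,"twist":0,"fingers":0.05},{"tx":0,"ty":0,"tz":-0.15,"twist":0,"fingers":0.05},{"tx":0,"ty":0,"tz":-0.15,"twist":0,"fingers":0.05},{"tx":-0.1,"ty":0,"tz":-0.074,"twist":0,"fingers":0.05},{"tx":-0.15,"ty":0.01,"tz":0,"twist":0,"fingers":0.05},{"tx":-0.18,"ty":0.01,"tz":0,"twist":0,"fingers":0.05},{"tx":-0.18,"ty":0.01,"tz":0,"twist":0,"fingers":0.05},{"tx":-0.18,"ty":0.008,"tz":0,"twist":0,"fingers":0.05},{"tx":-0.18,"ty":0,"tz":0,"twist":0,"fingers":0.05},{"tx":-0.15,"ty":0,"tz":0,"twist":0,"fingers":0.05},{"tx":-0.073,"ty":0,"tz":0,"twist":0,"fingers":0.05}]}}

```text
clock: 34.42
eef_pos: [564.8, -66.7, 218.0]
tool_rot: [3.14, 0.001, 1.566]
force: [0.3, 0.1, -1.7]
width: 14.6
gripper_force: 58.8
```

Request:
{"api": "carry_out", "payload": {"moves": [{"tx":0,"ty":0,"tz":0,"twist":0,"fingers":0.05},{"tx":0,"ty":0,"tz":0,"twist":0,"fingers":0.05},{"tx":0,"ty":0,"tz":0,"twist":0,"fingers":0.05},{"tx":0,"ty":0,"tz":0,"twist":0,"fingers":0.05}]}}

```text
clock: 34.92
eef_pos: [565.3, -61.5, 216.7]
tool_rot: [-3.141, -0.0, 1.573]
force: [0.5, 0.4, -0.5]
width: 14.8
gripper_force: 58.8
```

Run:
```python
from h import *
w=grab('wrist');s=ctrl.read_state();p=s['eef_pos'];print(p,s['width'])
for r,z,c in((44,97,(565.6,-63.2)),(34,p[2]-45.9+6.5,p+[0,-1.3,0])):
  q=np.array([proj(w,(c[0]+r*np.cos(a),c[1]+r*np.sin(a),z)) for a in np.linspace(0,6.28,60)]);print(z,q.min(0).round(1),q.max(0).round(1))
cv2.imwrite('pics/p13.png',cv2.resize(w['color'][130:260,190:320],(520,520),interpolation=2))
```

```text
[565.31578131 -61.85518642 216.69296435] 14.696074107766474
97 [212.6 141.3] [301.6 226.9]
177.29296434649964 [207.9 170.8] [305.4 261.2]
```

View pics/p13.png

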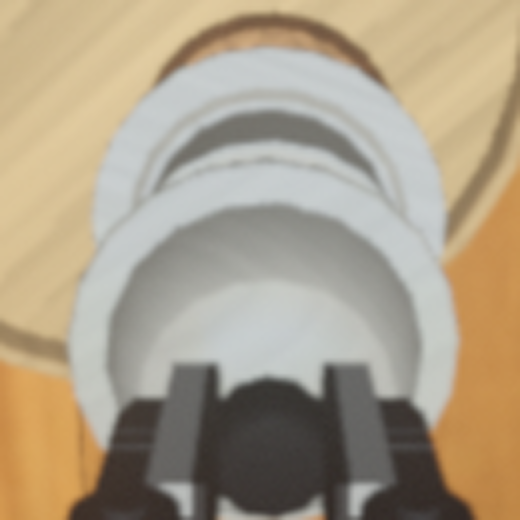

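The lid (207.5-304.5, top 170.5) and the plate (213-301, top 141.5) both match their predictions, so the lid is over the brewer within 1 mm. Lowering.

Request:
{"api": "carry_out", "payload": {"moves": [{"tx":0,"ty":0.001,"tz":0.03,"twist":0,"fingers":0.05},{"tx":0,"ty":0,"tz":0.03,"twist":0,"fingers":0.05},{"tx":0,"ty":0,"tz":0.02,"twist":0,"fingers":0.05},{"tx":0,"ty":0,"tz":0.012,"twist":0,"fingers":0.05},{"tx":0,"ty":0,"tz":0.007,"twist":0,"fingers":0.05},{"tx":0,"ty":0,"tz":0.004,"twist":0,"fingers":0.05},{"tx":0,"ty":0,"tz":0,"twist":0,"fingers":0.05}]}}

```text
clock: 35.85
eef_pos: [565.6, -62.8, 185.9]
tool_rot: [3.141, -0.0, 1.571]
force: [0.3, -0.4, -0.9]
width: 14.9
gripper_force: 58.8
```

Request:
{"api": "carry_out", "payload": {"moves": [{"tx":0,"ty":0,"tz":0.004,"twist":0,"fingers":0.05},{"tx":0,"ty":0,"tz":0.003,"twist":0,"fingers":0.05},{"tx":0,"ty":0,"tz":0.001,"twist":0,"fingers":0.05},{"tx":0,"ty":0,"tz":0,"twist":0,"fingers":0.05}]}}

```text
clock: 36.35
eef_pos: [566.0, -62.9, 183.9]
tool_rot: [3.14, 0.0, 1.571]
force: [-0.8, 0.7, 4.4]
width: 15.2
gripper_force: 59.3
```

Contact came at the expected height (183.9). I release and retreat straight up, then check from the top and wrist views.

Request:
{"api": "carry_out", "payload": {"moves": [{"tx":0,"ty":0,"tz":0,"twist":0,"fingers":0.25},{"tx":0,"ty":0,"tz":0,"twist":0,"fingers":0.4},{"tx":0,"ty":0,"tz":0,"twist":0,"fingers":0.45},{"tx":0,"ty":0,"tz":-0.05,"twist":0,"fingers":0.5},{"tx":0,"ty":0,"tz":-0.1,"twist":0,"fingers":0.5},{"tx":0,"ty":0,"tz":-0.12,"twist":0,"fingers":0.5},{"tx":0.15,"ty":-0.05,"tz":0,"twist":0,"fingers":0.5},{"tx":0.2,"ty":-0.06,"tz":0,"twist":0,"fingers":0.5},{"tx":0.2,"ty":-0.06,"tz":0,"twist":0,"fingers":0.5},{"tx":0.2,"ty":-0.06,"tz":0,"twist":0,"fingers":0.5},{"tx":0.1,"ty":-0.05,"tz":0,"twist":0,"fingers":0.5},{"tx":0,"ty":0,"tz":0,"twist":0,"fingers":0.5}]}}

```text
clock: 37.85
eef_pos: [480.3, 195.1, 265.0]
tool_rot: [-3.141, -0.002, 1.577]
force: [0.2, -0.4, -0.1]
width: 42.5
gripper_force: 0.0
```

Run:
```python
from h import *
t=grab('top');sc=grab('scene');s=ctrl.read_state();print(s['eef_pos'],s['force'],s['clock'])
cv2.imwrite('pics/p14.png',np.hstack([cv2.resize(t['color'][90:260,190:360],(400,400),interpolation=2),cv2.resize(sc['color'][120:240,180:300],(400,400),interpolation=2)]))
```

```text
[482.01230436 191.34887422 265.24467036] [ 0.0613572  -0.44342068 -0.63029737] 37.95
```

View pics/p14.png

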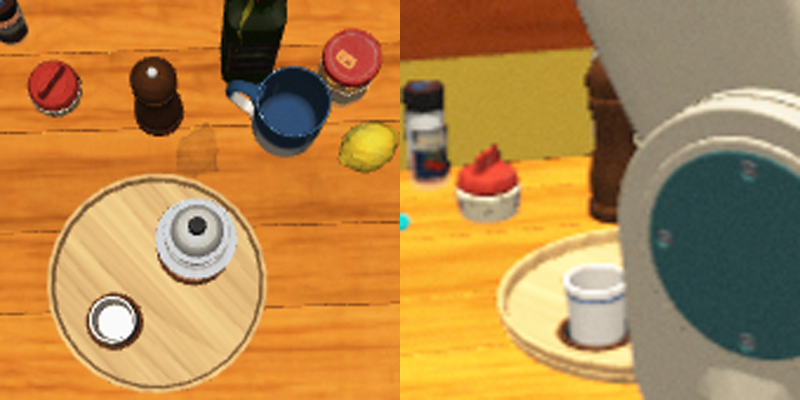

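The picture shows the lid, brewer and tumbler stacked in the large ring (lid knob at crop (197,226)). The pot is in the small ring at (113,320), and the mug and timer are where they were. Handing in.

```bash
python3 -c "
from h import *
print(job.finish_job())"
```

```text
the job is handed in; nothing more can be done
None
```

The coffee set is assembled on the tray in the order asked, with the milk pot in the small ring and the mug and timer untouched. I handed it in at about 38 s; no verdict came back.

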